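# Fit the axle of a bench tape unwinder

## Task

Load the bench tape unwinder: take the axle from its wooden rest by the black knob and feed it, gently and without forcing, through the left bush, the hub of the tape roll and the right bush until its collar is fully home against the left bush. Then press the red keeper fully down behind the collar so that the axle cannot work out, let go, and leave the other things on the bench as they are.

Things in the scene. Friction and masses are not known exactly. Their poses are not given: they have to be found in the camera images.
- axle_grip (a point): Middle of the axle's black knob (26 mm thick, 84 mm long), on the axle's axis: grasp here. Axle: one piece, 230 mm, about 200 g, starting level on a wooden rest, axis 45 mm above the bench; the rest's notches are under the shaft and under the last 14 mm of the knob. y runs along the axle, +y to the knob's free end, -y to the shaft's tip; x and z may turn about it
- axle_collar (a point): Centre of the seating face of the axle's steel collar, 62 mm to the -y side of axle_grip, same axes. The collar is 32 mm thick and 8 mm long; between it and the knob is a neck 12 mm thick, 12 mm long. The axle is home when this face touches the outer face of the left carrier
- axle_tip (a point): Centre of the end of the axle's shaft, 126 mm to the -y side of axle_collar, same axes. Shaft 14 mm thick; tapered nose: 9 mm thick at the very end, full thickness 8 mm further back. The nose finds a bush whose centre is within 3 mm sideways, otherwise it butts on the steel face
- unwinder: Fixed grey and white stand, 150 x 150 mm, with two upright cheeks; origin at the middle of its underside. z up, y to its left along the line of the bushes, x level across it, away from the robot. On each cheek's outer side is a dark steel carrier plate (68 x 36 x 14 mm) with a brass-rimmed through hole (bush) 15.5 mm wide, its axis 75 mm above the bench. The axle goes in along -y
- left_mouth (a point): Fixed point, axes as unwinder, on the left carrier's outer face: where the left bush's mouth is when its carrier stands mid-slot. Height and y are true, but the carrier is finger-tight in slots and stands up to 10 mm to either side along x: not measured, to be seen or felt. Pushed sideways with about 3 N it gives way along x (at most 13 mm from mid-slot) and stays; along y it is rigid
- right_mouth (a point): The same for the right bush: on the right carrier's inner face, 98 mm further along -y, where the nose enters it. Its carrier likewise stands up to 10 mm to either side along x, on its own, not measured, and gives way with about 3 N. When the axle is home its tip is 14 mm beyond the right carrier's outer face
- roll: Roll of brown packing tape, 108 mm across, 48 mm wide, about 310 g, on a grey plastic hub, loose between the cheeks on two rubber bed rollers; origin at its middle, y along its axis. Hub hole 31 mm wide and 46 mm long, its centre about 2 mm below the line of the bushes. The roll's top is 128 mm above the bench
- keeper (a joint): Angle of the red keeper, a flap 50 mm long hinged on the left carrier, in front of its outer face: 0 is fully down, level, behind the collar; grows as it swings up, at most 0.8; starts up. Raised, it overhangs the 20 mm before the bush, so bring the axle in level. Stays where it is left; 2 to 3 N press it down. It cannot go fully down unless the collar is home
- keeper_top (a point): Middle of the top of the keeper's flange (40 x 14 mm), where it is pressed down; moves with the keeper and its carrier. With the keeper down it is straight above the bush's axis, 26 mm above it, and 14 mm outside the left carrier's outer face; with the keeper up it is higher and nearer the hinge (up to 10 mm, along +x of unwinder)
- spray_can: Spray can, 53 mm across, 191 mm tall, standing at the right: leave alone; origin at the middle of its underside
- nut_driver: Nut driver with red handle, 196 mm long, lying at the right: leave alone; origin at the middle of its underside
- caliper: Steel vernier caliper, 229 mm long, lying at the right: leave alone; origin at the middle of its underside
- red_marker: Black marker with a red band, 136 mm long, lying behind the unwinder: leave alone; origin at the middle of its underside
Mind the look-alikes: they are no part of the job. Leave any blue look-alike of the roll alone.

How it is judged:
By the outcome, as a careful person would: the job done as asked, in the order asked, and still so for the second after the job is handed in, with the robot touching nothing.
It also fails if it takes over 67 s, if anything falls off the work surface, if the arm or the gripper's body presses on something with over 40 N, if the wrist force passes 120 N, or if a joint passes its speed limit or range.

## Robot

A 7-joint arm with a two-finger parallel gripper is mounted at the origin on a cart in front of the work surface, level with it; the furniture and walls round the work are solid. World frame = base frame: x ahead of the robot, y to its left, z up, the work surface at z = 0. Lengths are in m, angles in rad, forces in N, time in s.
With the tool pointing down it reaches from about 0.425 to 0.925 m from the base axis. Payload 6.8 kg.
Tool frame: the origin (TCP) lies at the very end of the fingers, on their centre line; the grasp point (between the pads) lies 19 mm behind it (grip_depth is the distance from the TCP to the grasp point, in m); y points along the fingers, x is the direction in which the jaws open and shut, and the axes are right-handed (so a half turn about y gives the same grasp; the last joint's range is limited). The gripper opens to 85 mm and grips with 20 to 120 N. Pads are 22 mm wide; open, the fingers measure 114 mm over their backs; the gripper's body (76 mm by 85 mm) begins 54 mm behind the grasp point. The pads swing forward as they close: fully open they stand 13 mm farther back than shut.
Start: joints at [1.125, 0.477, 0.022, 1.555, -0.011, 1.109, -0.083], TCP at [0.224, -0.637, 0.231] pointing down, gripper open.
Joint ranges: [-2.96, 2.96], [-0.34, 2.1], [-1.41, 1.46], [0.24, 2.44], [-1.37, 4.51], [0.17, 1.92], [-2.96, 2.96]. Speed limits (rad/s): [2.39, 2.39, 3.14, 3.14, 3.14, 3.14, 3.14].

## Interface

Orientations are given as a unit quaternion [x, y, z, w].
In Python, from plant import read_state, read_camera, calibration, close_job, grip_depth gives the robot as it stands.
- The arm moves only by the tool send_rows, never from a script. Its argument "series" is a list of rows, each a list of 7 numbers: the opening, from 0 (shut) to 1 (fully open), then the shift along the world's x, y, z in cm, then the turn, a rotation vector about the world's x, y, z in rad. A call has 1 to 10 rows; each row is the pose to reach, as a shift and turn from the pose measured when the call began; what a row does not reach only later rows make up. A row lasts 1/10 s, in which the tool goes at most 50 mm and 8.59 degrees, less where a joint would pass 70% of its speed; a pose out of reach is approached as far as the arm can. A call with a gripper value outside its range is refused whole. The fingers move at their own pace and stop on an object; "squeeze" is the grip in N (left out, the last holds). Time passes only in rows, so rows that repeat a pose let the fingers close. It gives the time, the measured TCP pose, the force and the opening at its end, in the units of the state.
- read_state(): the state, without advancing time (a new reading comes with each control period).
- read_camera(name): name is "side" or "top"; returns the picture (420x560x3 uint8, red, green, blue); there is no depth.
- calibration(name): a dict with "fov_y" (degrees; the focal length in pixels is half the picture's height over the tangent of half this angle, whatever the lens; pixels are square), "cx", "cy" (the principal point, pixels), "extrinsics" (4x4, takes a point from camera to world coordinates). Camera axes: x right, y down, z forward; pixel columns grow to the right and rows downward; lengths in m; the calibration is good to about 2 mm. A picture is of the moment at which its call begins. calibration takes no time and is no camera call.
- close_job(): hands the job in, once; it reports no verdict.
The state is a dict: "time_s": time; "joint_pos": joint angles; "joint_velocities": joint speeds; "joint_torque": joint torques, N m; "tcp_pos": TCP position; "ee_rot": TCP orientation; "contact_force": force on the tool from outside, world axes, zero at the start; "wrist_torque": the same for the moment, N m; "opening": finger opening in m.
Only numpy, scipy, OpenCV 4.12 (cv2) and the standard library are available. Lean on these libraries where they do the work, as an engineer would, in place of code of your own. Each camera call takes 0.05 s, during which the arm holds its last target. There are 200 camera calls.

## Working session

There is one attempt and no reset: what is moved stays moved. The work goes in short steps, Python scripts to look and compute and a tool call to move; the robot and the scene stay as the last step left them, time stands still between calls to the robot, and variables do not carry over. Pictures are saved under pics/ and viewed, about 8 in all and at most 12, crops included, and the job is handed in when it is done.

Besides the shell and the picture viewer there is one more tool, called after "Call:" by a JSON object that holds its "name" and its "arguments", one argument or row to a line. send_rows: Moves the arm, as the interface text tells. Its arguments: {"type":"object","properties":{"series":{"type":"array"},"squeeze":{"type":"number"}},"required":["series"]}

```bash
ls; mkdir -p pics; cat > h.py <<'E'
import numpy as np, cv2
from plant import *
def cal(n):
    c=calibration(n); f=210/np.tan(np.radians(c["fov_y"])/2); return f,c["cx"],c["cy"],np.array(c["extrinsics"])
def snap(n,fn):
    im=read_camera(n); cv2.imwrite("pics/"+fn,im[:,:,::-1]); return im
def ray(n,u,v):
    f,cx,cy,E=cal(n); d=E[:3,:3]@np.array([(u-cx)/f,(v-cy)/f,1]); return E[:3,3],d
def plane(n,u,v,z):
    o,d=ray(n,u,v); return o+d*(z-o[2])/d[2]
def proj(n,p):
    f,cx,cy,E=cal(n); q=E[:3,:3].T@(np.array(p)-E[:3,3]); return q[:2]/q[2]*f+[cx,cy]
def tri(a,b):
    A=[];B=[]
    o1,d1=ray("side",*a);o2,d2=ray("top",*b)
    t=np.linalg.lstsq(np.c_[d1,-d2],o2-o1,rcond=None)[0]
    p,q=o1+d1*t[0],o2+d2*t[1]; return (p+q)/2,np.linalg.norm(p-q)
E
python3 - <<'E'
from h import *
np.set_printoptions(precision=3,suppress=True)
for n in("side","top"):
    snap(n,n+"0.png"); print(n,cal(n))
print(read_state(), grip_depth if not callable(grip_depth) else grip_depth())
E
```

```text
pics
side (np.float64(463.3942215909192), 283.2433768782976, 219.63200833597935, array([[-0.879, -0.209,  0.428, -0.055],
       [-0.476,  0.366, -0.799,  1.139],
       [ 0.01 , -0.907, -0.422,  0.708],
       [ 0.   ,  0.   ,  0.   ,  1.   ]]))
top (np.float64(440.6137266703851), 273.39484618822945, 212.08837842411512, array([[ 0.028, -0.999,  0.034,  0.521],
       [-1.   , -0.027,  0.012, -0.028],
       [-0.011, -0.034, -0.999,  1.213],
       [ 0.   ,  0.   ,  0.   ,  1.   ]]))
{'time_s': 0.1, 'joint_pos': array([ 1.125,  0.478,  0.022,  1.556, -0.012,  1.109, -0.083]), 'joint_velocities': array([ 0.   , -0.001, -0.   , -0.001, -0.   , -0.001, -0.   ]), 'joint_torque': array([  0.004, -59.776,   1.614, -28.195,   0.013,   0.005,  -0.   ]), 'tcp_pos': array([ 0.224, -0.636,  0.23 ]), 'ee_rot': array([-0.577,  0.409, -0.408,  0.577]), 'contact_force': array([ 0.301,  0.415, -0.31 ]), 'wrist_torque': array([-0.025, -0.019, -0.036]), 'opening': 0.08524918848910666} 0.0187
```

```bash
python3 -c "
import cv2,numpy as np
a=cv2.imread('pics/side0.png');b=cv2.imread('pics/top0.png')
cv2.imwrite('pics/both0.png',np.vstack([cv2.resize(a,(400,300)),cv2.resize(b,(400,300))]))"
```

```text
(no output)
```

View pics/side0.png

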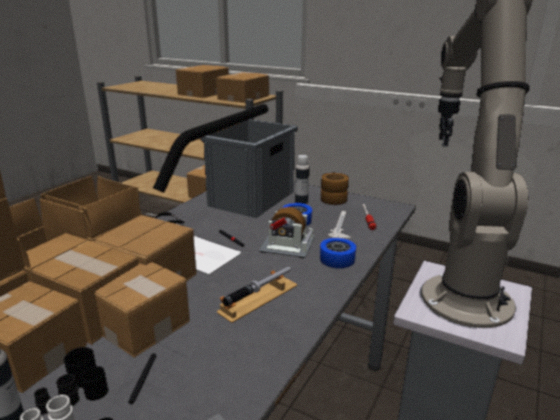

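View pics/top0.png

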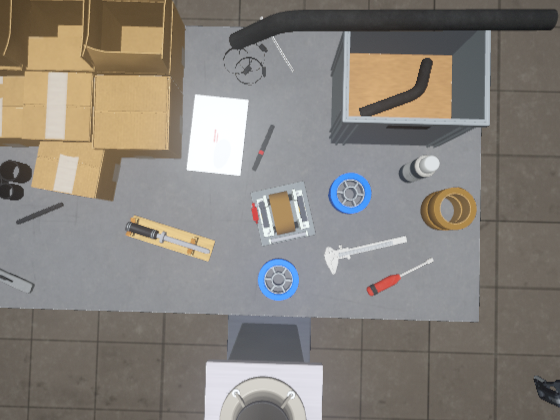

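Top view: the axle is on its rest with the black knob around (138,231) and the shaft to the right, ending about (200,247). The stand is at (284,213) with the brown roll. The blue rolls at (350,193) and (278,280) and the brown rolls at (448,208) are look-alikes. Next is an enlarged crop to confirm.

```bash
python3 -c "
import cv2,numpy as np
a=cv2.imread('pics/side0.png');b=cv2.imread('pics/top0.png')
r=lambda i,x,y,w,h,s:cv2.resize(i[y:y+h,x:x+w],(w*s,h*s),interpolation=cv2.INTER_CUBIC)
t=r(b,115,175,200,90,4)
s=np.hstack([r(a,215,262,100,60,4),r(a,255,200,100,60,4)])
cv2.imwrite('pics/c0.png',np.vstack([t,s]))"
```

```text
(no output)
```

View pics/c0.png

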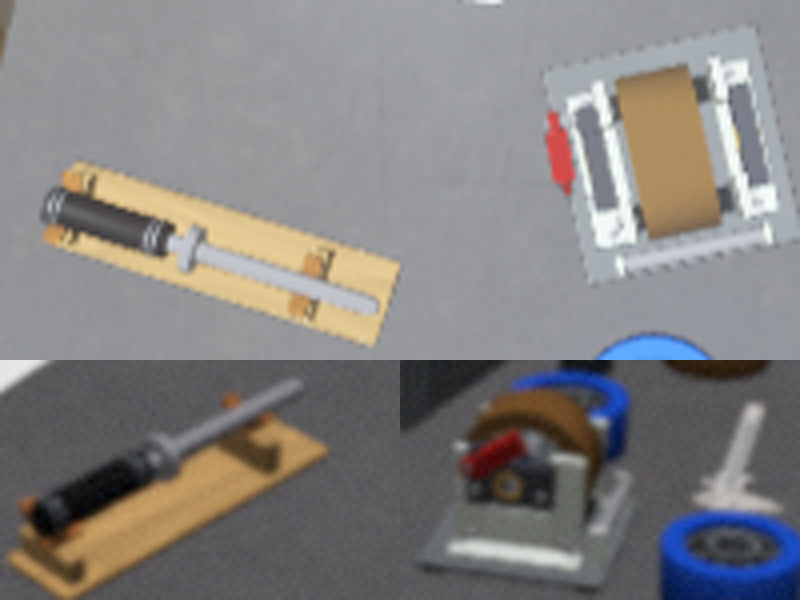

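```bash
python3 - <<'E'
from h import *
np.set_printoptions(precision=4,suppress=True)
T=lambda u,v:(115+u/4-.375,175+v/4-.375)
S1=lambda u,v:(215+u/4-.375,262+(v-360)/4-.375)
S2=lambda u,v:(255+(u-400)/4-.375,200+(v-360)/4-.375)
c=np.array([plane("top",*T(*p),0.006) for p in [(545,72),(755,27),(800,240),(590,285)]])
print("base",c, c.mean(0), np.linalg.norm(np.diff(c,axis=0),axis=1))
d=(c[0]-c[1]+c[3]-c[2]); ey=d/np.linalg.norm(d); d=(c[0]-c[3]+c[1]-c[2]);ex=d/np.linalg.norm(d)
print("ey",ey,np.degrees(np.arctan2(-ey[0],ey[1])),"ex",ex,np.degrees(np.arctan2(ex[1],ex[0])))
for nm,s,t in [("knobend",(42,518),(47,205)),("collar",(163,455),(189,249)),("tip",(297,383),(377,306))]:
    print(nm,tri(S1(*s),T(*t)),plane("top",*T(*t),.045),plane("side",*S1(*s),.045))
# bush in side at z=.075
b=S2(508,487);print("bush px",b,plane("side",*b,.075))
print("keeper side/top",tri(S2(493,455),T(560,155)))
E
```

```text
base [[ 0.6138  0.0501  0.006 ]
 [ 0.6487 -0.0932  0.006 ]
 [ 0.5035 -0.1276  0.006 ]
 [ 0.4687  0.015   0.006 ]] [ 0.5587 -0.0389  0.006 ] [0.1475 0.1492 0.1468]
ey [-0.2364  0.9717  0.    ] 13.67500337069957 ex [0.9725 0.233  0.    ] 13.474520210955118
knobend (array([0.5131, 0.3748, 0.0488]), np.float64(0.0005597069712435906)) [0.5133 0.3763 0.045 ] [0.5161 0.3704 0.045 ]
collar (array([0.486 , 0.2791, 0.0487]), np.float64(0.001844327293592768)) [0.4867 0.2806 0.045 ] [0.4882 0.274  0.045 ]
tip (array([0.4529, 0.1541, 0.0472]), np.float64(0.00039655868338069896)) [0.4526 0.1543 0.045 ] [0.4547 0.1509 0.045 ]
bush px (281.625, 231.375) [0.5513 0.0165 0.075 ]
keeper side/top (array([0.5547, 0.0329, 0.1081]), np.float64(0.0015719572266490191))
```

```bash
python3 - <<'E'
from h import *
from scipy.spatial.transform import Rotation as R
np.set_printoptions(precision=4,suppress=True)
im=np.mean([read_camera("top").astype(float) for _ in range(6)],0).astype(np.uint8)
c=im[178:250,245:320,::-1]; cv2.imwrite("pics/u1.png",cv2.resize(c,None,fx=8,fy=8,interpolation=cv2.INTER_CUBIC))
s=read_state(); M=R.from_quat(s["ee_rot"]).as_matrix(); print(M)
yx=np.degrees(np.arctan2(M[1,0],M[0,0])); print("tool x yaw",yx)
E
```

```text
[[ 0.3314 -0.0001  0.9435]
 [-0.9435  0.0002  0.3314]
 [-0.0003 -1.     -0.    ]]
tool x yaw -70.64710827462979
```

View pics/u1.png

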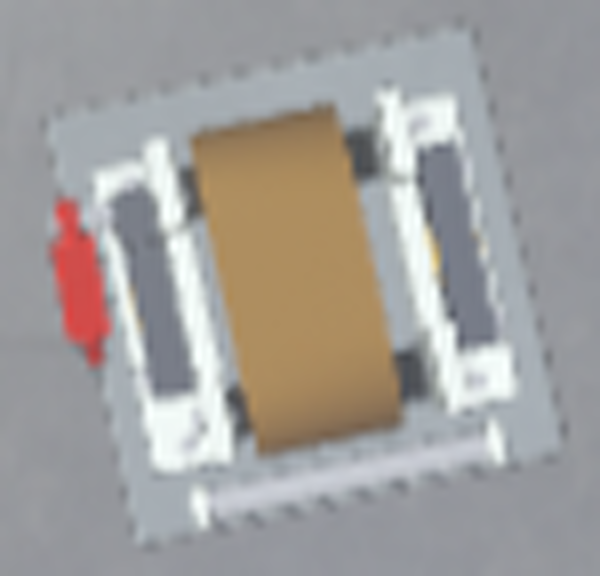

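```bash
python3 - <<'E'
from h import *
np.set_printoptions(precision=4,suppress=True)
C=lambda u,v:(245+u/8-.44,178+v/8-.44)
o=np.array([.5587,-.0389,0]);a=np.radians(13.6);ex=np.array([np.cos(a),np.sin(a),0]);ey=np.array([-np.sin(a),np.cos(a),0])
for n,p,z in [("Lc",(153,291),.093),("Lc top",(132,188),.093),("Lc bot",(175,395),.093),("Rc",(457,246),.093),("Rt",(437,148),.093),("Rb",(477,345),.093),("Lbrass",(137,312),.075),("Rbrass",(433,250),.075),("rollTL",(265,275),.128)]:
    q=plane("top",*C(*p),z)-o; print(n,q@ex*1e3,q@ey*1e3)
q=np.array([.5513,.0165,.075])-o;print("bush side",q@ex*1e3,q@ey*1e3)
# axle grip pose estimate
k=np.array([.5131,.3748]);t=np.array([.4529,.1541]);u=(k-t)/np.linalg.norm(k-t);print(np.linalg.norm(k-t),"grip",t+u*.188,"yaw",np.degrees(np.arctan2(-u[0],u[1])))
E
```

```text
Lc 6.692738124290214 48.996024392055766
Lc top 40.18462848935929 48.736932189978475
Lc bot -27.1040199049152 49.00959811204196
Rc 0.551971992707876 -48.520016303365196
Rt 32.39445932291071 -48.860067241964714
Rb -31.535963590608077 -48.11385575747594
Lbrass 1.786773051502849 55.93436594127653
Rbrass 1.462038276119782 -41.764902642366806
rollTL 3.0467072580651404 13.297188563995265
bush side 5.83436166160228 55.58669106901062
0.22876304334398073 grip [0.5024 0.3355] yaw -15.257315374433187
```

Call:
{"name": "send_rows", "arguments": {
  "series": [
    [1,3,3,4,0,0,0.05],
    [1,6,6,8,0,0,0.1],
    [1,10,10,8,0,0,0.15],
    [1,14,14,8,0,0,0.2],
    [1,18,18,8,0,0,0.3],
    [1,21,22,8,0,0,0.4],
    [1,24,26,8,0,0,0.5],
    [1,26,30,8,0,0,0.6],
    [1,28,34,8,0,0,0.7],
    [1,28,38,8,0,0,0.8]
  ],
  "squeeze": 80
}}

```text
time_s: 1.4
tcp_pos: [0.5039, -0.2642, 0.3111]
ee_rot: [-0.691, 0.15, -0.151, 0.691]
contact_force: [0.4, 0.2, 0.7]
opening: 0.0855
```

Call:
{"name": "send_rows", "arguments": {
  "series": [
    [1,0,5,0,0,0,0],
    [1,0,10,0,0,0,0],
    [1,0,15,0,0,0,0],
    [1,0,20,0,0,0,0],
    [1,0,25,0,0,0,0],
    [1,0,30,0,0,0,0],
    [1,0,35,0,0,0,0.05],
    [1,0,40,0,0,0,0.1],
    [1,0,45,0,0,0,0.167],
    [1,0,50,0,0,0,0.167]
  ]
}}

```text
time_s: 2.4
tcp_pos: [0.5037, 0.2355, 0.3115]
ee_rot: [-0.701, 0.091, -0.092, 0.701]
contact_force: [1.5, -0.4, -0.1]
opening: 0.0853
```

Call:
{"name": "send_rows", "arguments": {
  "series": [
    [1,0,3,-3,0,0,0],
    [1,0,6,-6,0,0,0],
    [1,0,9,-10,0,0,0],
    [1,0,10.4,-14,0,0,0],
    [1,0,10.4,-18,0,0,0],
    [1,0,10.4,-18.5,0,0,0]
  ]
}}

```text
time_s: 3.0
tcp_pos: [0.501, 0.3375, 0.1216]
ee_rot: [0.703, -0.093, 0.09, -0.699]
contact_force: [0.1, -0.5, 0.0]
opening: 0.0859
```

```bash
python3 - <<'E'
from h import *
from scipy.spatial.transform import Rotation as R
np.set_printoptions(precision=4,suppress=True)
s=read_state();M=R.from_quat(s["ee_rot"]).as_matrix();print(s["tcp_pos"],s["joint_pos"],np.degrees(np.arctan2(M[1,0],M[0,0])),M[:,1])
a=snap("side","side1.png");b=snap("top","top1.png")
r=lambda i,x,y,w,h,k:cv2.resize(i[y:y+h,x:x+w,::-1],(w*k,h*k),interpolation=cv2.INTER_CUBIC)
cv2.imwrite("pics/c1.png",np.hstack([r(b,110,190,120,90,3),r(a,210,220,120,90,3)]))
E
```

```text
[0.501  0.3375 0.1216] [-0.2517  0.5583 -0.5984  1.789   0.384   0.9205 -1.2769] -14.827516176263863 [-0.0053 -0.0049 -1.    ]
```

View pics/c1.png

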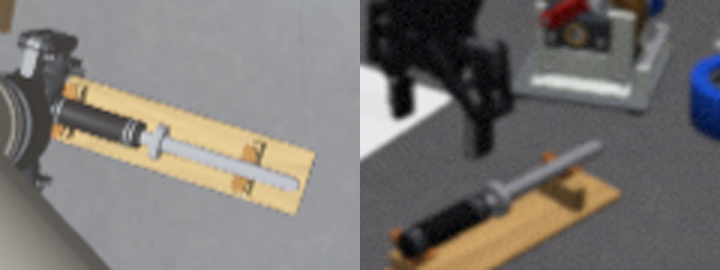

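Call:
{"name": "send_rows", "arguments": {
  "series": [
    [1,0.27,0.28,-3,0,0,-0.007],
    [1,0.27,0.28,-6,0,0,-0.007],
    [1,0.27,0.28,-8,0,0,-0.007],
    [1,0.27,0.28,-9.5,0,0,-0.007],
    [1,0.27,0.28,-9.5,0,0,-0.007],
    [1,0.27,0.28,-9.5,0,0,-0.007]
  ]
}}

```text
time_s: 3.7
tcp_pos: [0.5074, 0.3423, 0.0328]
ee_rot: [-0.701, 0.094, -0.095, 0.701]
contact_force: [-0.0, -0.1, 0.8]
opening: 0.0854
```

Call:
{"name": "send_rows", "arguments": {
  "series": [
    [0.3,0,0,0,0,0,0],
    [0.1,0,0,0,0,0,0],
    [0,0,0,0,0,0,0],
    [0,0,0,0,0,0,0],
    [0,0,0,0,0,0,0],
    [0,0,0,0,0,0,0],
    [0,0,0,0,0,0,0],
    [0,0,0,0,0,0,0]
  ],
  "squeeze": 80
}}

```text
time_s: 4.5
tcp_pos: [0.5059, 0.3433, 0.0336]
ee_rot: [-0.7, 0.094, -0.094, 0.701]
contact_force: [-5.2, 0.3, 7.6]
opening: 0.0233
```

Call:
{"name": "send_rows", "arguments": {
  "series": [
    [0.6,0,0,0,0,0,0],
    [0.8,0,0,0,0,0,0],
    [0.8,0,0,0,0,0,0],
    [0.8,0,0,0,0,0,0],
    [0.8,0,0,-0.4,0,0,0],
    [0.8,0,0,-0.8,0,0,0],
    [0.8,0,0,-0.8,0,0,0],
    [0.8,0,0,-0.8,0,0,0]
  ]
}}

```text
time_s: 5.3
tcp_pos: [0.5057, 0.3432, 0.0252]
ee_rot: [-0.701, 0.094, -0.094, 0.701]
contact_force: [-0.1, 0.4, -0.2]
opening: 0.0683
```

Call:
{"name": "send_rows", "arguments": {
  "series": [
    [0.4,0,0,0,0,0,0],
    [0.2,0,0,0,0,0,0],
    [0,0,0,0,0,0,0],
    [0,0,0,0,0,0,0],
    [0,0,0,0,0,0,0],
    [0,0,0,0,0,0,0],
    [0,0,0,0,0,0,0]
  ],
  "squeeze": 80
}}

```text
time_s: 6.0
tcp_pos: [0.5058, 0.3433, 0.0256]
ee_rot: [-0.7, 0.094, -0.094, 0.701]
contact_force: [-1.2, -0.3, 5.7]
opening: 0.0244
```

Call:
{"name": "send_rows", "arguments": {
  "series": [
    [0,0,0,0.3,0,0,0],
    [0,0,0,0.8,0,0,0],
    [0,0,0,1.6,0,0,0],
    [0,0,0,3,0,0,0],
    [0,0,0,5,0,0,0],
    [0,0,0,7,0,0,0],
    [0,0,0,9,0,0,0],
    [0,0,0,10,0,0,0],
    [0,0,0,10,0,0,0],
    [0,0,0,10,0,0,0]
  ]
}}

```text
time_s: 7.0
tcp_pos: [0.5057, 0.3429, 0.1253]
ee_rot: [-0.701, 0.094, -0.094, 0.701]
contact_force: [-0.4, -0.0, -2.5]
opening: 0.024
```

```bash
python3 - <<'E'
from h import *
from scipy.spatial.transform import Rotation as R
np.set_printoptions(precision=4,suppress=True)
s=read_state();M=R.from_quat(s["ee_rot"]).as_matrix();print(s["tcp_pos"],s["contact_force"],s["wrist_torque"],np.degrees(np.arctan2(M[1,0],M[0,0])),M[:,1])
a=snap("side","side2.png");b=snap("top","top2.png")
r=lambda i,x,y,w,h,k:cv2.resize(i[y:y+h,x:x+w,::-1],(w*k,h*k),interpolation=cv2.INTER_CUBIC)
cv2.imwrite("pics/c2.png",np.hstack([r(b,130,205,100,90,4),r(a,220,210,100,90,4)]))
E
```

```text
[0.5057 0.3429 0.1253] [-0.4098 -0.0013 -2.5279] [ 0.075  -0.0712  0.0818] -15.320013531243521 [ 0.0004  0.0004 -1.    ]
```

View pics/c2.png

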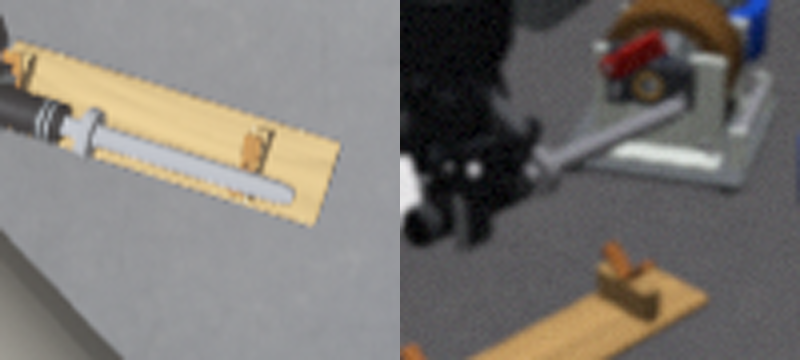

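```bash
python3 - <<'E'
from h import *
np.set_printoptions(precision=4,suppress=True)
T=lambda u,v:(130+u/4-.375,205+v/4-.375)
S=lambda u,v:(220+(u-400)/4-.375,210+v/4-.375)
t,e=tri(S(686,104),T(292,192));c,e2=tri(S(539,168),T(89,132));print(t,e,c,e2)
d=(c-t)/np.linalg.norm(c-t);print(np.linalg.norm(c-t),d,np.degrees(np.arctan2(-d[0],d[1])),"pitch",np.degrees(np.arcsin(d[2])))
g=np.array([.5057,.3429,.144]); print("tip rel grasp",t-g,"exp from grasp", np.dot(t-g,d))
E
```

```text
[0.4519 0.1525 0.1454] 0.005482495622611528 [0.4871 0.2778 0.147 ] 0.00023981715049670548
0.130178048508558 [0.2703 0.9627 0.0122] -15.68363079962954 pitch 0.6974493847465149
tip rel grasp [-0.0538 -0.1904  0.0014] exp from grasp -0.19784715949595186
```

```bash
python3 - <<'E'
from h import *
np.set_printoptions(precision=4,suppress=True)
T=lambda u,v:(130+u/4-.375,205+v/4-.375)
S=lambda u,v:(220+(u-400)/4-.375,210+v/4-.375)
print(tri(S(613,245),T(262,131)),tri(S(656,268),T(250,195)))
T0=lambda u,v:(115+u/4-.375,175+v/4-.375)
o=np.array([.5587,-.0389,0]);a=np.radians(13.6);ex=np.array([np.cos(a),np.sin(a),0]);ey=np.array([-np.sin(a),np.cos(a),0])
for p in [(327,252),(312,263),(300,318),(290,300)]:
  q=plane("top",*T0(*p),.05); print(q,(q-o)@ex,(q-o)@ey)
E
```

```text
(array([0.4859, 0.1908, 0.0457]), np.float64(0.004670679736637673)) (array([0.4453, 0.1988, 0.0439]), np.float64(0.00010190731839458873))
[0.4875 0.1878 0.05  ] -0.015927975806472185 0.23707887468655847
[0.4799 0.1975 0.05  ] -0.020970196529134837 0.24825433894022675
[0.4435 0.2042 0.05  ] -0.05480382204457001 0.26332646068891363
[0.4552 0.2112 0.05  ] -0.04182727613429333 0.26740864326306263
```

Call:
{"name": "send_rows", "arguments": {
  "series": [
    [0,0,0,0,0,0,0.1],
    [0,0,-1,0,0,0,0.2],
    [0,0,-2,0,0,0,0.3],
    [0,-0.3,-4,-1,0,0,0.4],
    [0,-0.6,-6,-3,0,0,0.505],
    [0,-0.9,-8,-5,0,0,0.505],
    [0,-0.93,-9.2,-6.9,0,0,0.505],
    [0,-0.93,-9.2,-6.9,0,0,0.505],
    [0,-0.93,-9.2,-6.9,0,0,0.505],
    [0,-0.93,-9.2,-6.9,0,0,0.505]
  ]
}}

```text
time_s: 8.1
tcp_pos: [0.4964, 0.2526, 0.0565]
ee_rot: [-0.702, -0.085, 0.084, 0.702]
contact_force: [-0.1, 0.1, -1.4]
opening: 0.0241
```

```bash
cat >> h.py <<'E'
from scipy.spatial.transform import Rotation as R
np.set_printoptions(precision=4,suppress=True)
O=np.array([.5587,-.0389,0]);_a=np.radians(13.6);EX=np.array([np.cos(_a),np.sin(_a),0]);EY=np.array([-np.sin(_a),np.cos(_a),0])
def uf(p): q=np.array(p)-O; return np.array([q@EX,q@EY,q[2]])*1e3
def st():
    s=read_state();M=R.from_quat(s["ee_rot"]).as_matrix();f=s["contact_force"]
    print("TCP",s["tcp_pos"],"uf",uf(s["tcp_pos"]),"F uf",f@EX,f@EY,f[2],"yaw",np.degrees(np.arctan2(M[1,0],M[0,0])),"app",M[:,1],"op",s["opening"],s["time_s"])
E
python3 - <<'E'
from h import *
st()
a=snap("side","side3.png");b=snap("top","top3.png")
r=lambda i,x,y,w,h,k:cv2.resize(i[y:y+h,x:x+w,::-1],(w*k,h*k),interpolation=cv2.INTER_CUBIC)
cv2.imwrite("pics/c3.png",np.hstack([r(b,170,180,130,100,3),r(a,230,190,130,100,3)]))
E
```

```text
TCP [0.4964 0.2526 0.0565] uf [  8.0235 297.942   56.486 ] F uf -0.09697073002203338 0.13184054953942842 -1.4213521461034881 yaw 13.688903330293867 app [ 0.0006  0.0012 -1.    ] op 0.02407206291561387 8.1
```

View pics/c3.png

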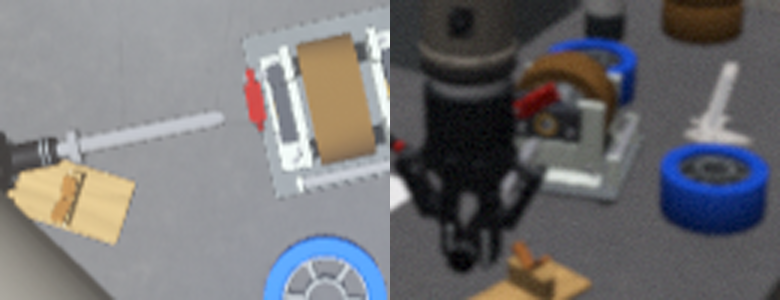

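```bash
python3 - <<'E'
from h import *
im=cv2.imread("pics/top3.png").astype(int)
c=lambda u,v:(170+u/3-.33,180+v/3-.33)
for p in [(223,118),(70,145)]: print(uf(plane("top",*c(*p),.075)))
# shaft centreline: bright pixels per column
g=im.min(2); pts=[]
for u in range(200,243):
    v=np.arange(212,234); w=np.clip(g[212:234,u]-150,0,None).astype(float)
    if w.sum()>0: pts.append(uf(plane("top",u,(v*w).sum()/w.sum(),.075))[:2]); 
pts=np.array(pts); k=np.polyfit(pts[:,1],pts[:,0],1); print(len(pts),"slope deg",np.degrees(np.arctan(k[0])),"X at tip103:",np.polyval(k,103),"at grasp:",np.polyval(k,298),"res",np.std(pts[:,0]-np.polyval(k,pts[:,1])))
print(pts[::6])
E
```

```text
[  5.1308 101.9761  75.    ]
[  9.8405 235.93    75.    ]
43 slope deg 2.6735681588478837 X at tip103: 5.380947253544365 at grasp: 14.486757789670417 res 1.0210941392633694
[[ 10.8971 217.1915]
 [ 10.1323 201.4692]
 [  9.9421 185.6301]
 [  8.968  169.956 ]
 [  6.7121 154.552 ]
 [  6.1925 138.7888]
 [  7.2891 122.689 ]
 [  2.2495 107.8791]]
```

```bash
python3 - <<'E'
from h import *
im=np.mean([read_camera("top").astype(float) for _ in range(6)],0); np.save("top3.npy",im)
g=cv2.cvtColor(im.astype(np.float32),cv2.COLOR_RGB2GRAY)
pts=[]
for u in range(203,240):
    vc=235-(u-170+.33)*3*0.0 # placeholder
    x=(u-170)*3; y=144+(x-70)*(118-144)/(223-70); v0=180+y/3-.33
    vs=np.arange(v0-6,v0+6.01,.1); p=cv2.remap(g,np.full_like(vs,u,dtype=np.float32)[None],vs.astype(np.float32)[None],cv2.INTER_CUBIC)[0]
    d=np.gradient(p); m=len(vs)//2
    a,b=vs[:m][np.argmax(d[:m])],vs[m:][np.argmin(d[m:])]
    pts.append([u,a,b])
pts=np.array(pts);print(pts[::5])
q=np.array([uf(plane("top",u,(a+b)/2,.075))[:2] for u,a,b in pts])
k=np.polyfit(q[:,1],q[:,0],1)
r=q[:,0]-np.polyval(k,q[:,1]); ok=abs(r)<1.5; k=np.polyfit(q[ok,1],q[ok,0],1)
print(ok.sum(),"slope deg",np.degrees(np.arctan(k[0])),"tip",np.polyval(k,103),"grasp",np.polyval(k,298),r.std())
print(cv2.imwrite("pics/c4.png",cv2.resize(im[195:250,165:300,::-1],None,fx=5.9,fy=5.9,interpolation=cv2.INTER_CUBIC)))
E
```

```text
[[203.     224.9273 228.9273]
 [208.     223.0776 228.0776]
 [213.     221.928  226.928 ]
 [218.     221.0783 226.0783]
 [223.     220.2286 225.2286]
 [228.     219.0789 224.0789]
 [233.     218.2293 223.2293]
 [238.     217.0796 222.0796]]
37 slope deg 0.7836633749909984 tip 6.208128608696243 grasp 8.875408630745039 0.29969571439917836
True[ WARN:0@4.451] global loadsave.cpp:1063 imwrite_ Unsupported depth image for selected encoder is fallbacked to CV_8U.
```

View pics/c4.png

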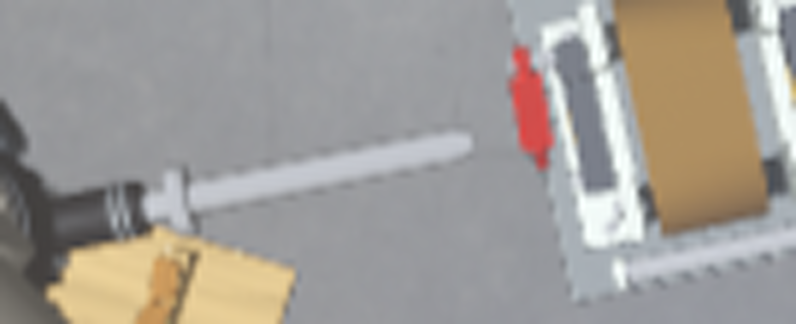

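Call:
{"name": "send_rows", "arguments": {
  "series": [
    [0,-0.25,-0.06,0,0,0,0.013],
    [0,0.0,-1.0,0,0,0,0.013],
    [0,0.22,-2.0,0,0,0,0.013],
    [0,0.46,-3.0,0,0,0,0.013],
    [0,0.69,-3.95,0,0,0,0.013],
    [0,0.69,-3.95,0,0,0,0.013],
    [0,0.69,-3.95,0,0,0,0.013]
  ]
}}

```text
time_s: 9.2
tcp_pos: [0.5032, 0.211, 0.0558]
ee_rot: [0.702, 0.088, -0.088, -0.701]
contact_force: [-1.0, -0.1, -1.3]
opening: 0.0243
```

```bash
python3 - <<'E'
from h import *
st()
a=np.mean([read_camera("side").astype(float) for _ in range(4)],0).astype(np.uint8)
im=np.mean([read_camera("top").astype(float) for _ in range(4)],0).astype(np.uint8)
r=lambda i,x,y,w,h,k:cv2.resize(i[y:y+h,x:x+w,::-1],(w*k,h*k),interpolation=cv2.INTER_CUBIC)
cv2.imwrite("pics/c5.png",np.hstack([r(im,205,185,95,60,4),r(a,250,195,95,60,4)]))
g=cv2.cvtColor(im,cv2.COLOR_RGB2GRAY).astype(np.float32)
q=[]
for u in range(219,248):
    v0=219.6+(u-238)*-.19-3+2 ; v0=219.6-(u-238)*.19-1.5
    vs=np.arange(v0-6,v0+6.01,.1); p=cv2.remap(g,np.full_like(vs,u,dtype=np.float32)[None],vs.astype(np.float32)[None],cv2.INTER_CUBIC)[0]
    d=np.gradient(p); i,j=np.argmax(d),np.argmin(d); q.append(list(uf(plane("top",u,(vs[i]+vs[j])/2,.075))[:2])+[vs[j]-vs[i]])
q=np.array(q); q=q[(q[:,2]>4)&(q[:,2]<6)]
k=np.polyfit(q[:,1],q[:,0],1); r=q[:,0]-np.polyval(k,q[:,1]); q=q[abs(r)<1];k=np.polyfit(q[:,1],q[:,0],1)
print(len(q),np.degrees(np.arctan(k[0])),"X at 56",np.polyval(k,56),"grasp",np.polyval(k,257))
E
```

```text
TCP [0.5032 0.211  0.0558] uf [  4.8065 255.9976  55.7958] F uf -0.9738139977249055 0.10397113094694385 -1.3261414160815568 yaw 14.316502635973436 app [-0.0002 -0.0003 -1.    ] op 0.02427050905853645 9.2
25 0.01407452618216257 X at 56 5.708819995222378 grasp 5.758195007545427
```

View pics/c5.png

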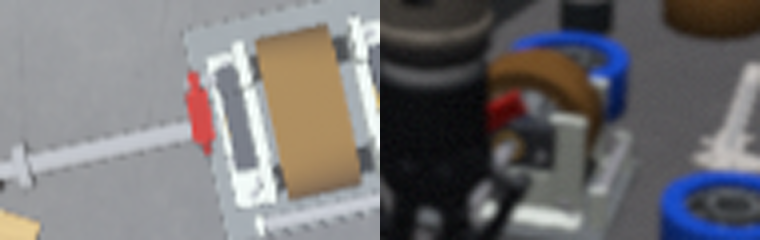

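Call:
{"name": "send_rows", "arguments": {
  "series": [
    [0,0.16,-0.48,0,0,0,0],
    [0,0.22,-0.73,0,0,0,0],
    [0,0.28,-0.97,0,0,0,0],
    [0,0.28,-0.97,0,0,0,0]
  ]
}}

```text
time_s: 10.0
tcp_pos: [0.5059, 0.2013, 0.0557]
ee_rot: [0.702, 0.088, -0.088, -0.701]
contact_force: [-0.6, 1.2, -1.9]
opening: 0.0237
```

```bash
python3 -c "
from h import *
st()"
```

```text
TCP [0.5059 0.2013 0.0557] uf [  5.1388 245.8702  55.6906] F uf -0.29544214240292466 1.3413977158757893 -1.935736946837612 yaw 14.350905877147976 app [-0.0003 -0.0009 -1.    ] op 0.023725265950266 10.0
```

Call:
{"name": "send_rows", "arguments": {
  "series": [
    [0,0.06,-0.24,0,0,0,0],
    [0,0.12,-0.49,0,0,0,0],
    [0,0.18,-0.73,0,0,0,0],
    [0,0.24,-0.97,0,0,0,0],
    [0,0.24,-0.97,0,0,0,0]
  ]
}}

```text
time_s: 10.5
tcp_pos: [0.5084, 0.1911, 0.0556]
ee_rot: [0.702, 0.088, -0.088, -0.701]
contact_force: [0.2, -0.0, -2.3]
opening: 0.0241
```

```bash
python3 -c "
from h import *
st()"
```

```text
TCP [0.5084 0.1911 0.0556] uf [  5.1914 235.3496  55.636 ] F uf 0.14700527456098356 -0.040400733348165324 -2.275241802978045 yaw 14.318572832387696 app [-0.0004 -0.0012 -1.    ] op 0.024147804037425814 10.5
```

Call:
{"name": "send_rows", "arguments": {
  "series": [
    [0,-0.1,-0.02,0,0,0,0],
    [0,-0.2,-0.05,0,0,0,0],
    [0,-0.3,-0.07,0,0,0,0],
    [0,-0.4,-0.1,0,0,0,0],
    [0,-0.54,-0.13,0,0,0,0],
    [0,-0.54,-0.13,0,0,0,0],
    [0,-0.54,-0.13,0,0,0,0]
  ]
}}

```text
time_s: 11.2
tcp_pos: [0.5032, 0.1899, 0.0558]
ee_rot: [0.702, 0.088, -0.088, -0.701]
contact_force: [2.8, 0.1, -1.6]
opening: 0.0241
```

```bash
python3 -c "
from h import *
st(); snap('top','top6.png');snap('side','side6.png')"
```

```text
TCP [0.5032 0.1899 0.0558] uf [ -0.1303 235.4549  55.7652] F uf 2.768590059661656 -0.5724772700369886 -1.6311277176859162 yaw 14.332262399088465 app [ 0.0001 -0.0009 -1.    ] op 0.024101971047437835 11.2
```

```bash
cat >> h.py <<'E'
def U(x,y,z): return O+(EX*x+EY*y+np.array([0,0,z]))*1e-3
def prof(g,x0,x1,y,z):
    xs=np.arange(x0,x1,.25); uv=np.array([proj("top",U(x,y,z)) for x in xs],np.float32)
    return xs,cv2.remap(g,uv[:,0][None],uv[:,1][None],cv2.INTER_CUBIC)[0]
def topavg(n=4): return cv2.cvtColor(np.mean([read_camera("top").astype(np.float32) for _ in range(n)],0).astype(np.float32),cv2.COLOR_RGB2GRAY)
def carriers(g):
    for y in (49,-49):
        out=[]
        for dy in (-3,0,3):
            xs,p=prof(g,-48,52,y+dy,93); d=np.gradient(p); m=(xs>-20)&(xs<25)
            lo=xs<-15; hi=xs>20
            out.append((xs[lo][np.argmin(d[lo])],xs[hi][np.argmax(d[hi])]))
        out=np.array(out); print("carrier",y,out.mean(1),out.mean(),np.diff(out)[:,0])
def shaft(g,y0,y1,z=75,xc=0):
    q=[]
    for y in np.arange(y0,y1,2.):
        xs,p=prof(g,xc-16,xc+16,y,z); d=np.gradient(p); i,j=np.argmax(d),np.argmin(d)
        if 11<abs(xs[i]-xs[j])<18: q.append((y,(xs[i]+xs[j])/2))
    q=np.array(q)
    for _ in range(3): k=np.polyfit(q[:,0],q[:,1],1); r=q[:,1]-np.polyval(k,q[:,0]); q=q[abs(r)<1.2]
    print("shaft",len(q),"deg",np.degrees(np.arctan(k[0])),"X at 56",np.polyval(k,56),"at -42",np.polyval(k,-42),"at 235",np.polyval(k,235))
E
python3 - <<'E'
from h import *
g=topavg(); carriers(g); shaft(g,85,155)
g0=cv2.cvtColor(cv2.imread("pics/top0.png"),cv2.COLOR_BGR2GRAY).astype(np.float32); print("before");carriers(g0)
E
```

```text
carrier 49 [3.875 4.    3.875] 3.9166666666666665 [66.75 67.5  66.25]
carrier -49 [0.75  0.625 0.5  ] 0.625 [66.   66.25 65.  ]Traceback (most recent call last):
  File "<stdin>", line 2, in <module>
  File "h.py", line 41, in shaft
    xs,p=prof(g,xc-16,xc+16,y,z); d=np.gradient(p); i,j=np.argmax(d),np.argmin(d)
         ~~~~^^^^^^^^^^^^^^^^^^^
  File "h.py", line 27, in prof
    xs=np.arange(x0,x1,.25); uv=np.array([proj("top",U(x,y,z)) for x in xs],np.float32)
                                          ~~~~^^^^^^^^^^^^^^^^
  File "h.py", line 12, in proj
    f,cx,cy,E=cal(n); q=E[:3,:3].T@(np.array(p)-E[:3,3]); return q[:2]/q[2]*f+[cx,cy]
              ~~~^^^
  File "h.py", line 4, in cal
    c=calibration(n); f=210/np.tan(np.radians(c["fov_y"])/2); return f,c["cx"],c["cy"],np.array(c["extrinsics"])
ValueError: time passes only in moves, steps and waits
```

```bash
sed -i 's/^def cal(n):/import functools\n@functools.lru_cache\ndef cal(n):/' h.py
python3 - <<'E'
from h import *
st()
g=cv2.cvtColor(cv2.imread("pics/top6.png"),cv2.COLOR_BGR2GRAY).astype(np.float32); carriers(g); shaft(g,85,155)
g0=cv2.cvtColor(cv2.imread("pics/top0.png"),cv2.COLOR_BGR2GRAY).astype(np.float32); print("before");carriers(g0)
E
```

```text
TCP [0.503  0.1898 0.0556] uf [ -0.3291 235.421   55.6294] F uf 2.722379028930966 0.21858445164831852 -2.0456142134595465 yaw 14.322385277423937 app [-0.0004 -0.0011 -1.    ] op 0.024020846795494155 11.5
carrier 49 [3.875 4.    3.5  ] 3.7916666666666665 [66.75 67.5  67.  ]
carrier -49 [0.75  0.625 0.5  ] 0.625 [66.   66.25 65.  ]
shaft 22 deg -0.4047581893146902 X at 56 2.417937637688526 at -42 3.1102567361464146 at 235 1.1533956109134043
before
carrier 49 [7.25  6.75  6.875] 6.958333333333333 [69.5  67.   67.75]
carrier -49 [0.75  0.625 0.5  ] 0.625 [66.   66.25 65.  ]
```

Call:
{"name": "send_rows", "arguments": {
  "series": [
    [0,-0.06,-0.01,0,0,0,-0.004],
    [0,-0.12,-0.03,0,0,0,-0.008],
    [0,-0.12,-0.03,0,0,0,-0.008],
    [0,-0.12,-0.03,0,0,0,-0.008]
  ]
}}

```text
time_s: 11.9
tcp_pos: [0.5017, 0.1895, 0.0556]
ee_rot: [0.702, 0.085, -0.086, -0.702]
contact_force: [2.4, 0.0, -1.8]
opening: 0.0239
```

```bash
python3 - <<'E'
from h import *
g=topavg();st(); carriers(g); shaft(g,85,155)
E
```

```text
TCP [0.5017 0.1895 0.0556] uf [ -1.7091 235.362   55.578 ] F uf 2.8099681203757543 -0.15494180853939626 -1.4901458447304354 yaw 13.853311465865454 app [-0.0007 -0.0012 -1.    ] op 0.02405507530797074 12.1
carrier 49 [1.    0.625 0.75 ] 0.7916666666666666 [67.   66.75 65.5 ]
carrier -49 [0.75  0.625 0.5  ] 0.625 [66.   66.25 65.  ]
shaft 18 deg 0.04562410697086983 X at 56 -0.6737507078142703 at -42 -0.7517872310305789 at 235 -0.5312146092865226
```

Call:
{"name": "send_rows", "arguments": {
  "series": [
    [0,0.1,0.02,0,0,0,0],
    [0,0.22,-0.46,0,0,0,0],
    [0,0.34,-0.95,0,0,0,0],
    [0,0.45,-1.44,0,0,0,0],
    [0,0.57,-1.92,0,0,0,0],
    [0,0.69,-2.41,0,0,0,0],
    [0,0.81,-2.9,0,0,0,0],
    [0,0.92,-3.38,0,0,0,0],
    [0,1.04,-3.87,0,0,0,0],
    [0,1.04,-3.87,0,0,0,0]
  ]
}}

```text
time_s: 13.1
tcp_pos: [0.5125, 0.1496, 0.0555]
ee_rot: [0.703, 0.085, -0.085, -0.701]
contact_force: [2.4, 0.2, -1.1]
opening: 0.024
```

```bash
python3 - <<'E'
from h import *
g=topavg();st(); carriers(g); shaft(g,85,120)
E
```

```text
TCP [0.5121 0.1506 0.0556] uf [ -0.7561 195.1654  55.5516] F uf 1.9281467809047204 -1.676494080040543 -1.5238174113065739 yaw 13.848920827641368 app [-0.0008 -0.0015 -1.    ] op 0.02394456453247731 13.3
carrier 49 [1.    0.625 0.75 ] 0.7916666666666666 [67.   66.75 65.5 ]
carrier -49 [0.75  0.625 0.5  ] 0.625 [66.   66.25 65.  ]
shaft 10 deg 0.18645923836880668 X at 56 -0.37274699599465994 at -42 -0.6916722296395206 at 235 0.2097797062750345
```

Call:
{"name": "send_rows", "arguments": {
  "series": [
    [0,0.18,-0.47,0,0,0,0],
    [0,0.3,-0.96,0,0,0,0],
    [0,0.41,-1.44,0,0,0,0],
    [0,0.53,-1.93,0,0,0,0],
    [0,0.65,-2.42,0,0,0,0],
    [0,0.77,-2.9,0,0,0,0],
    [0,0.88,-3.39,0,0,0,0],
    [0,0.88,-3.39,0,0,0,0]
  ]
}}

```text
time_s: 14.1
tcp_pos: [0.5212, 0.1155, 0.0555]
ee_rot: [0.703, 0.084, -0.085, -0.701]
contact_force: [0.8, -0.6, -0.8]
opening: 0.0233
```

```bash
python3 - <<'E'
from h import *
g=topavg();st(); carriers(g)
E
```

```text
TCP [0.5208 0.1168 0.0555] uf [ -0.2624 160.2411  55.5454] F uf 0.7255829760235113 -0.1298122064325743 -1.6839225235234083 yaw 13.853957827023205 app [-0.0009 -0.0016 -1.    ] op 0.02397809743794709 14.3
carrier 49 [1.    0.625 0.75 ] 0.7916666666666666 [67.   66.75 65.5 ]
carrier -49 [0.75  0.625 0.5  ] 0.625 [66.   66.25 65.  ]
```

Call:
{"name": "send_rows", "arguments": {
  "series": [
    [0,0.06,-0.24,0,0,0,0],
    [0,0.12,-0.49,0,0,0,0],
    [0,0.18,-0.73,0,0,0,0],
    [0,0.24,-0.97,0,0,0,0],
    [0,0.29,-1.21,0,0,0,0],
    [0,0.33,-1.36,0,0,0,0],
    [0,0.33,-1.36,0,0,0,0]
  ]
}}

```text
time_s: 15.0
tcp_pos: [0.5243, 0.1028, 0.0556]
ee_rot: [0.703, 0.085, -0.085, -0.701]
contact_force: [1.6, -0.0, -1.9]
opening: 0.0238
```

```bash
python3 - <<'E'
from h import *
st()
E
```

```text
TCP [0.5243 0.1028 0.0556] uf [ -0.1132 145.8182  55.5801] F uf 1.5040984798325303 -0.39913188380146786 -1.9186361939643741 yaw 13.840836461337235 app [-0.0006 -0.0018 -1.    ] op 0.023812432595651647 15.0
```

Call:
{"name": "send_rows", "arguments": {
  "series": [
    [0,0.07,-0.29,0,0,0,0],
    [0,0.14,-0.58,0,0,0,0],
    [0,0.21,-0.87,0,0,0,0],
    [0,0.28,-1.16,0,0,0,0],
    [0,0.34,-1.41,0,0,0,0],
    [0,0.34,-1.41,0,0,0,0]
  ]
}}

```text
time_s: 15.6
tcp_pos: [0.5279, 0.0881, 0.0556]
ee_rot: [0.703, 0.085, -0.085, -0.701]
contact_force: [1.1, -0.0, -2.5]
opening: 0.0238
```

```bash
python3 - <<'E'
from h import *
st(); g=topavg(); carriers(g)
a=snap("side","side7.png");b=snap("top","top7.png")
r=lambda i,x,y,w,h,k:cv2.resize(i[y:y+h,x:x+w,::-1],(w*k,h*k),interpolation=cv2.INTER_CUBIC)
cv2.imwrite("pics/c7.png",np.hstack([r(b,220,180,100,75,4),r(a,240,190,100,75,4)]))
E
```

```text
TCP [0.5279 0.0881 0.0556] uf [ -0.0503 130.6736  55.5615] F uf 1.0996366689972512 -0.31469980890434 -2.501928504597921 yaw 13.809033132934028 app [-0.0004 -0.0021 -1.    ] op 0.02383506299367052 15.6
carrier 49 [1.    0.625 0.75 ] 0.7916666666666666 [67.   66.75 65.5 ]
carrier -49 [0.75  0.625 0.5  ] 0.625 [66.   66.25 65.  ]
```

View pics/c7.png

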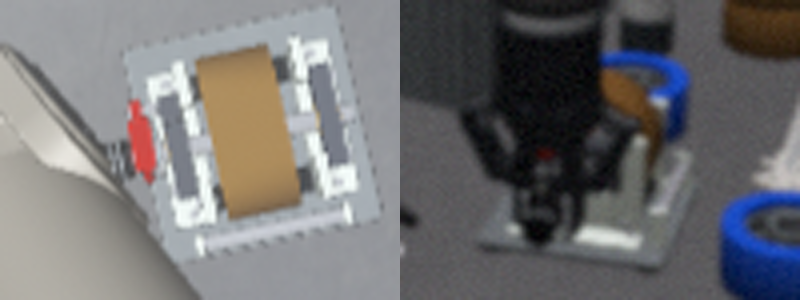

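Call:
{"name": "send_rows", "arguments": {
  "series": [
    [0,0.04,-0.15,0,0,0,0],
    [0,0.07,-0.29,0,0,0,0],
    [0,0.11,-0.44,0,0,0,0],
    [0,0.11,-0.44,0,0,0,0]
  ]
}}

```text
time_s: 16.3
tcp_pos: [0.5287, 0.0846, 0.0556]
ee_rot: [0.702, 0.085, -0.086, -0.702]
contact_force: [0.9, 1.5, -1.8]
opening: 0.0237
```

Call:
{"name": "send_rows", "arguments": {
  "series": [
    [0,0.02,-0.1,0,0,0,0],
    [0,0.04,-0.18,0,0,0,0],
    [0,0.04,-0.18,0,0,0,0]
  ]
}}

```text
time_s: 16.6
tcp_pos: [0.5286, 0.0845, 0.0556]
ee_rot: [-0.702, -0.085, 0.086, 0.702]
contact_force: [-0.6, 5.9, -2.2]
opening: 0.024
```

Call:
{"name": "send_rows", "arguments": {
  "series": [
    [0,0.05,-0.2,0,0,0,0],
    [0,0.05,-0.2,0,0,0,0],
    [0,0.05,-0.2,0,0,0,0]
  ]
}}

```text
time_s: 16.9
tcp_pos: [0.5285, 0.0845, 0.0557]
ee_rot: [-0.701, -0.086, 0.087, 0.703]
contact_force: [-1.0, 7.1, -2.6]
opening: 0.0236
```

```bash
python3 - <<'E'
from h import *
st()
b=np.mean([read_camera("top").astype(float) for _ in range(5)],0).astype(np.uint8);cv2.imwrite("pics/top8.png",b[:,:,::-1])
hsv=cv2.cvtColor(b,cv2.COLOR_RGB2HSV)
# tip search along axle line beyond right carrier
g=cv2.cvtColor(b,cv2.COLOR_RGB2GRAY)
for y in range(-56,-84,-2):
    print(y,[int(g[int(round(v)),int(round(u))]) for u,v in [proj("top",U(x,y,75)) for x in (-12,0,1,12)]])
m=cv2.inRange(hsv,(0,120,90),(6,255,255))|cv2.inRange(hsv,(174,120,90),(180,255,255)); m[:180]=0;m[250:]=0;m[:,:235]=0;m[:,290:]=0
v,u=np.nonzero(m);print("red",u.mean(),v.mean(),len(u),uf(plane("top",u.mean(),v.mean(),.11)),"extent",u.min(),u.max(),v.min(),v.max())
E
```

```text
TCP [0.5285 0.0845 0.0557] uf [ -0.2964 127.0473  55.7122] F uf 0.7015432760551333 7.154216127939305 -2.598692926463789 yaw 13.995326196229016 app [-0.0015  0.0033 -1.    ] op 0.023583443095057555 16.9
-56 [138, 132, 132, 139]
-58 [198, 174, 174, 198]
-60 [172, 195, 195, 171]
-62 [172, 195, 198, 171]
-64 [171, 196, 198, 171]
-66 [170, 196, 196, 170]
-68 [163, 192, 192, 164]
-70 [163, 192, 192, 151]
-72 [150, 157, 157, 152]
-74 [150, 151, 152, 152]
-76 [151, 149, 152, 153]
-78 [151, 152, 152, 152]
-80 [151, 152, 152, 152]
-82 [150, 152, 152, 151]
red 254.9506172839506 215.34567901234567 81 [  7.1736  70.6988 110.    ] extent 252 258 206 224
```

Call:
{"name": "send_rows", "arguments": {
  "series": [
    [0,0,0,0,0,0,0],
    [0.5,0,0,0,0,0,0],
    [0.8,0,0,0,0,0,0],
    [0.8,0,0,0,0,0,0],
    [0.8,0,0,0,0,0,0],
    [0.8,0,0,0,0,0,0]
  ]
}}

```text
time_s: 17.75
tcp_pos: [0.5286, 0.0843, 0.0557]
ee_rot: [-0.701, -0.086, 0.086, 0.703]
contact_force: [-0.1, -0.7, -0.6]
opening: 0.0683
```

Call:
{"name": "send_rows", "arguments": {
  "series": [
    [0.8,0,0,1,0,0,0],
    [0.8,0,0,3,0,0,0],
    [0.8,0,0,6,0,0,0],
    [0.8,0,0,9,0,0,0],
    [0.8,0,0,12,0,0,0],
    [0.3,0,0,13,0,0,0],
    [0,0,0,13,0,0,0],
    [0,0,0,13,0,0,0],
    [0,0,0,13,0,0,0]
  ]
}}

```text
time_s: 18.65
tcp_pos: [0.5276, 0.0839, 0.1843]
ee_rot: [-0.701, -0.085, 0.087, 0.703]
contact_force: [-0.2, -0.3, -0.1]
opening: 0.0103
```

```bash
python3 - <<'E'
from h import *
st(); g=topavg(); carriers(g)
a=snap("side","side9.png");b=snap("top","top9.png")
r=lambda i,x,y,w,h,k:cv2.resize(i[y:y+h,x:x+w,::-1],(w*k,h*k),interpolation=cv2.INTER_CUBIC)
cv2.imwrite("pics/c9.png",np.hstack([r(b,220,180,100,75,4),r(a,240,190,100,75,4)]))
E
```

```text
TCP [0.5276 0.0839 0.1843] uf [ -1.3175 126.6495 184.3262] F uf -0.28691232919333587 -0.23182831437370155 -0.07083824139016213 yaw 13.980204394475914 app [-0.0039  0.0026 -1.    ] op 0.010327979507226297 18.65
carrier 49 [1.    0.625 0.75 ] 0.7916666666666666 [67.   66.75 65.5 ]
carrier -49 [0.75  0.625 0.5  ] 0.625 [66.   66.25 65.  ]
```

View pics/c9.png

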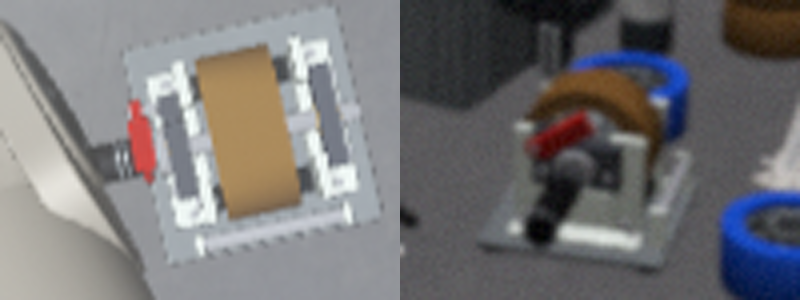

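Call:
{"name": "send_rows", "arguments": {
  "series": [
    [0,0.4,-1.4,0,0,0,0],
    [0,0.8,-2.8,0,0,0,0],
    [0,1.2,-4.1,0,0,0,0],
    [0,1.54,-5.39,0,0,0,0],
    [0,1.54,-5.39,0,0,0,0],
    [0,1.54,-5.39,-1,0,0,0],
    [0,1.54,-5.39,-2.5,0,0,0],
    [0,1.54,-5.39,-2.5,0,0,0],
    [0,1.54,-5.39,-2.5,0,0,0]
  ]
}}

```text
time_s: 19.85
tcp_pos: [0.543, 0.0311, 0.1594]
ee_rot: [-0.7, -0.085, 0.088, 0.703]
contact_force: [-0.2, -0.2, 0.4]
opening: 0.0001
```

```bash
python3 -c "
from h import *
st()"
```

```text
TCP [0.543  0.0311 0.1594] uf [  1.2536  71.7382 159.4288] F uf -0.20832486002137213 -0.128704448514472 0.4296712200528888 yaw 14.07097466066465 app [-0.0041  0.0034 -1.    ] op 0.00010701296073812725 19.85
```

Call:
{"name": "send_rows", "arguments": {
  "series": [
    [0,0.02,-0.07,-0.6,0,0,0],
    [0,0.02,-0.07,-1.2,0,0,0],
    [0,0.02,-0.07,-1.8,0,0,0],
    [0,0.02,-0.07,-2.4,0,0,0],
    [0,0.02,-0.07,-3,0,0,0],
    [0,0.02,-0.07,-3.6,0,0,0],
    [0,0.02,-0.07,-4.2,0,0,0],
    [0,0.02,-0.07,-4.8,0,0,0],
    [0,0.02,-0.07,-5.2,0,0,0],
    [0,0.02,-0.07,-5.2,0,0,0]
  ]
}}

```text
time_s: 20.85
tcp_pos: [0.5429, 0.0303, 0.1067]
ee_rot: [-0.7, -0.085, 0.088, 0.703]
contact_force: [-0.5, -0.2, -0.5]
opening: 0.0001
```

```bash
python3 -c "
from h import *
st()"
```

```text
TCP [0.5429 0.0303 0.1067] uf [  0.8849  70.9873 106.7448] F uf -0.49486492803914206 -0.09804092052598022 -0.4722680529010925 yaw 14.073729846850748 app [-0.005   0.0034 -1.    ] op 5.278156981442181e-05 20.85
```

Call:
{"name": "send_rows", "arguments": {
  "series": [
    [0,0,0,-0.3,0,0,0],
    [0,0,0,-0.6,0,0,0],
    [0,0,0,-0.6,0,0,0]
  ]
}}

```text
time_s: 21.15
tcp_pos: [0.543, 0.0303, 0.101]
ee_rot: [-0.7, -0.085, 0.088, 0.703]
contact_force: [-0.9, 0.0, 4.0]
opening: -0.0
```

Call:
{"name": "send_rows", "arguments": {
  "series": [
    [0,0,0,-0.2,0,0,0],
    [0,0,0,-0.2,0,0,0],
    [0,0,0,-0.2,0,0,0]
  ]
}}

```text
time_s: 21.45
tcp_pos: [0.5445, 0.0307, 0.1007]
ee_rot: [-0.701, -0.086, 0.087, 0.703]
contact_force: [-2.3, -0.7, 13.8]
opening: 0.0001
```

Call:
{"name": "send_rows", "arguments": {
  "series": [
    [0,0,0,0,0,0,0],
    [0,0,0,1,0,0,0],
    [0,0,0,4,0,0,0],
    [0,0,0,8,0,0,0],
    [0,-0.8,3,12,0,0,0],
    [0,-1.6,7,14,0,0,0],
    [0,-3,12,16,0,0,0],
    [0,-3,17,18,0,0,0],
    [0,-3,20,18,0,0,0],
    [0,-3,20,18,0,0,0]
  ]
}}

```text
time_s: 22.45
tcp_pos: [0.5128, 0.2379, 0.2828]
ee_rot: [-0.699, -0.09, 0.089, 0.704]
contact_force: [-0.1, 0.1, -1.1]
opening: -0.0002
```

```bash
python3 - <<'E'
from h import *
st(); g=topavg(2); carriers(g)
a=snap("side","sideA.png");b=snap("top","topA.png")
gg=cv2.cvtColor(b,cv2.COLOR_RGB2GRAY)
print("tip",[(y,int(gg[int(round(v)),int(round(u))])) for y in range(-62,-80,-2) for u,v in [proj("top",U(0,y,75))]])
hsv=cv2.cvtColor(b,cv2.COLOR_RGB2HSV)
m=cv2.inRange(hsv,(0,120,90),(6,255,255))|cv2.inRange(hsv,(174,120,90),(180,255,255)); m[:180]=0;m[250:]=0;m[:,:235]=0;m[:,290:]=0
v,u=np.nonzero(m);print("red",len(u),uf(plane("top",u.mean(),v.mean(),.101)))
r=lambda i,x,y,w,h,k:cv2.resize(i[y:y+h,x:x+w,::-1],(w*k,h*k),interpolation=cv2.INTER_CUBIC)
cv2.imwrite("pics/cA.png",np.hstack([r(b,220,180,100,75,4),r(a,240,190,100,75,4)]))
E
```

```text
TCP [0.5128 0.2379 0.2828] uf [ 20.4819 279.8209 282.8187] F uf -0.033448177350990246 0.11796191929008251 -1.0893916731381905 yaw 14.595327154646174 app [ 0.0005  0.008  -1.    ] op -0.00018352463233755627 22.45
carrier 49 [3.    3.125 2.625] 2.9166666666666665 [67.   66.25 65.75]
carrier -49 [0.75  0.625 0.5  ] 0.625 [66.   66.25 65.  ]
tip [(-62, 196), (-64, 195), (-66, 197), (-68, 192), (-70, 192), (-72, 153), (-74, 151), (-76, 150), (-78, 153)]
red 90 [  4.3913  70.4704 101.    ]
```

View pics/cA.png

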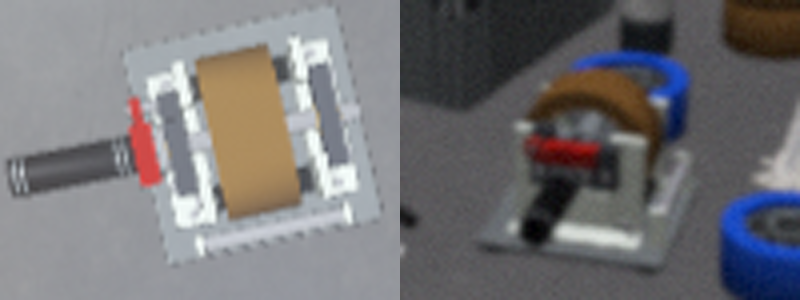

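```bash
python3 -c "
from plant import *
print(close_job())"
```

```text
the job is handed in; nothing more can be done
None
```

The axle is in and the keeper is down. I handed the job in at about 22.6 s of the 67 s allowed; no verdict was reported.

- **Axle:** I took it by the knob, entered the left bush, and slid the left carrier about 6 mm sideways with roughly 3 N to line it up with the right one. I then fed the axle through the hub and the right bush until the collar stopped. The reaction there rose to about 7 N. The tip stands about 71 mm from the stand's middle, against 70 mm expected when home, and it had not moved after release.
- **Keeper:** I pressed it until it stopped at 100.7 mm height with 13.8 N; fully down should be 101 mm. The last picture shows it level behind the collar.
- **Rest of the bench:** I did not touch any of the other things, and the gripper was well clear when I handed in. I did not measure their positions again at the end.

**What did not go cleanly:**
- My first grasp was about 7 mm too high, so I opened and took the axle again lower before lifting it.
- Pressing the keeper moved the left carrier about 2 mm along x. Each carrier's bush has only about 0.75 mm of play each side, so the axle may now lie very slightly skew between the bushes. I took no measurement of that.

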